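Pin the spacer pack on the latch-fitting jig

TASK

Complete the spacer pack on the blue fitting jig: lay the dark walnut spacer flat on top of the pale maple spacer already there, lined up lengthwise with it and with their holes in line. Then drop the brass-knobbed pin from the rack down through both spacers and the jig until its collar sits on the walnut, and let go.

Things in the scene. Friction and masses are not known exactly. Their poses are not given: they have to be found in the camera images.
- jig_hole (a point): Blue-painted jig block fixed to the bench, 150 x 90 mm and 26 mm high, long side along its x. This point is the centre of the mouth of its 30 mm through hole, on the block's top face (26 mm above the bench). Four aluminium strips 8 mm high around the hole keep the maple spacer in place with about 3 mm of play.
- lower_spacer (a point): Pale maple spacer, loose, already lying flat between the strips on the jig over its hole: 90 mm (its x) x 46 mm (its y) x 18 mm thick, 30 mm hole straight through the middle. The point is its centre, in the middle of the hole, 9 mm under its top face.
- walnut_spacer (a point): Dark walnut spacer, loose, flat on the bench left of the jig: 100 mm (its x) x 56 mm (its y) x 28 mm thick, about 100 g, 30 mm hole through the middle. The point is its centre, 14 mm above its underside; take it across its 56 mm width. The mid-brown beech block of the same size nearby, with only a 10 mm hole, is not wanted.
- pin_knob (a point): Locating pin (140 g) upright in a plywood rack 74 mm high, only knob and collar showing: brass knob 24 mm wide, 46 mm tall; brass collar 48 mm wide, 6 mm thick; steel shank 16 mm wide, 66 mm long, tapered foot. The point is the knob's centre, 29 mm above the collar's underside, 95 mm above the tip; z runs up the pin. The black-knobbed pin 100 mm away in the rack is not wanted.
Mind the look-alikes: they are no part of the job. There is more than one size of the part that bears pin_knob; the job needs the largest.

How it is judged:
By the outcome, as a careful person would: the job done as asked, in the order asked, and still so for the second after the job is handed in, with the robot touching nothing.
It also fails if it takes over 53 s, if anything falls off the work surface, if the arm or the gripper's body presses on something with over 40 N, if the wrist force passes 120 N, or if a joint passes its speed limit or range.

ROBOT

A 6-joint arm with a two-finger parallel gripper is mounted at the origin on the work surface. World frame = base frame: x ahead of the robot, y to its left, z up, the work surface at z = 0. Lengths are in mm, angles in rad, forces in N, time in s.
With the tool pointing down it reaches from about 250 to 850 mm from the base axis. Payload 12.5 kg.
Tool frame: the origin (TCP) lies midway between the tips of the shut fingers; the grasp point (between the pads) lies 19 mm behind it; z points along the fingers, x is the direction in which the jaws open and shut, and the axes are right-handed (so a half turn about z gives the same grasp; the last joint's range is limited). The gripper opens to 93 mm and grips with 3 to 60 N. Pads are 15 mm wide; open, the fingers measure 128 mm over their backs; the gripper's body (75 mm by 188 mm) begins 65 mm behind the grasp point.
Start: joints at [-1.277, 0.351, 1.652, -0, 1.139, -0.085], TCP at [203.411, -510.988, 218.633] pointing down, gripper open.
Joint ranges: [-2.75, 2.75], [-0.79, 2.1], [0.01, 2.65], [-1.57, 4.71], [0.07, 3.14], [-2.87, 2.87]. Speed limits (rad/s): [2.22, 2.22, 2.79, 3.14, 3.14, 3.14].

INTERFACE

Orientations are given as a rotation vector (axis times angle).
In Python, from cell import bot, optics gives the robot as it stands. The module is installed in compiled form; this text tells all that it offers.
- The arm moves only by the tool carry_out, never from a script. Its arguments are lists of equal length, an entry for each row: "twist": the turn, a rotation vector about the world's x, y, z in rad, a list of three; "linear": the shift along the world's x, y, z in m, a list of three; "claw": the finger opening in m, from 0 to 0.093. In form: {"twist": [[rx, ry, rz], ...], "linear": [[x, y, z], ...], "claw": [claw, ...]}. A call has 1 to 20 rows; each row shifts and turns the commanded pose from where the row before left it; what a row does not reach is not made up. A row lasts 1/10 s, in which the tool goes at most 50 mm and 8.59 degrees, less where a joint would pass 70% of its speed; a pose out of reach is approached as far as the arm can. A call is refused whole if a number of a shift passes 0.05 or a number of a turn 0.15, either way. A call with a gripper value outside its range is refused whole. The fingers move at their own pace and stop on an object; the grip force is fixed at half the most. Time passes only in rows, so rows that do not move let the fingers close. It gives the time, the measured TCP pose, the force and the opening at its end, in the units of the state.
- bot.state(): the state, without advancing time (a new reading comes with each control period).
- optics.read_camera(name): name is "side" or "top" or "wrist"; returns the picture (480x640x3 uint8, blue, green, red); there is no depth.
- optics.camera_info(name): a dict with "fx", "fy", "cx", "cy" (pixels), "R" (3x3) and "t" (3): a world point X has camera coordinates R X + t; the wrist camera has in their place "T_tool_cam" (4x4, takes a point from camera to tool coordinates, whose origin is the TCP and whose axes are the tool frame's). Camera axes: x right, y down, z forward; pixel columns grow to the right and rows downward; lengths in mm; the calibration is good to about 2 mm. A picture is of the moment at which its call begins: read the wrist's pose just before it. camera_info takes no time and is no camera call.
- bot.hand_in(): hands the job in, once; it reports no verdict.
The state is a dict: "time": time; "q": joint angles; "qvel": joint speeds; "joint_efforts": joint torques, N m; "position": TCP position; "ee_rot": TCP orientation; "contact_force": force on the tool from outside, world axes, zero at the start; "wrist_torque": the same for the moment, N m; "width": finger opening in mm.
Only numpy, scipy, OpenCV 4.12 (cv2) and the standard library are available. Lean on these libraries where they do the work, as an engineer would, in place of code of your own. Each camera call takes 0.05 s, during which the arm holds its last target.

## Working session

There is one attempt and no reset: what is moved stays moved. The work goes in short steps, Python scripts to look and compute and a tool call to move; the robot and the scene stay as the last step left them, time stands still between calls to the robot, and variables do not carry over. Pictures are saved under pics/ and viewed, and the job is handed in when it is done.

Besides the shell and the picture viewer there is one more tool, called after ">>>" by a JSON object that holds its "name" and its "arguments", one argument or row to a line. carry_out: Moves the arm, as the interface text tells. Its arguments: {"type":"object","properties":{"twist":{"type":"array","items":{"type":"array","items":{"type":"number"}}},"linear":{"type":"array","items":{"type":"array","items":{"type":"number"}}},"claw":{"type":"array","items":{"type":"number"}}},"required":["twist","linear","claw"]}

```bash
mkdir -p pics; python3 - <<'E'
from cell import bot, optics
import cv2, json
s=bot.state(); print(s)
for n in ("top","side","wrist"):
    im=optics.read_camera(n); cv2.imwrite(f"pics/{n}0.png",im)
    print(n,optics.camera_info(n))
print(bot.state()['time'])
E
```

```text
{'time': 0.0, 'q': array([-1.27658885e+00,  3.51246481e-01,  1.65239873e+00, -2.07740182e-05,
        1.13910429e+00, -8.46225678e-02]), 'qvel': array([ 0.0003921 ,  0.00032706,  0.00084047, -0.00165578,  0.00033106,
       -0.00205257]), 'joint_efforts': array([-1.54166260e-03, -4.97331369e+01, -2.85255629e+01,  6.98234816e-02,
        2.56638962e-02, -1.07564476e-04]), 'position': array([ 203.31843187, -510.6793083 ,  218.10545799]), 'ee_rot': array([-2.59938985e+00,  1.76303529e+00,  1.43061252e-03]), 'contact_force': array([-0.1519314 ,  0.32515147, -0.13590246]), 'wrist_torque': array([ 0.00455306, -0.01793107, -0.01828314]), 'width': 93.05409207319835}
top {'fx': 433.0403885267844, 'fy': 433.0403885267844, 'cx': 316.251705601645, 'cy': 238.65249586684376, 'R': array([[ 0.0111835 , -0.99993601, -0.00170537],
       [-0.99503001, -0.01095984, -0.09897049],
       [ 0.09894546,  0.00280373, -0.99508891]]), 't': array([-58.79898759, 558.75637878, 842.63826611])}
side {'fx': 441.8344558628913, 'fy': 441.8344558628913, 'cx': 318.56766566871784, 'cy': 237.89553718315727, 'R': array([[ 0.99355633, -0.11153601, -0.020138  ],
       [-0.08089821, -0.57344354, -0.81524106],
       [ 0.07938073,  0.81161705, -0.57877152]]), 't': array([-549.83428234,   97.7630664 ,  822.23934136])}
wrist {'fx': 395.1642987264409, 'fy': 395.1642987264409, 'cx': 327.86392585123815, 'cy': 249.34053070530027, 'T_tool_cam': array([[ 9.99999787e-01,  6.52291820e-04, -2.42112107e-05,
        -1.37803319e-01],
       [-6.19737202e-04,  9.60429677e-01,  2.78521903e-01,
        -7.85987245e+01],
       [ 2.04930725e-04, -2.78521829e-01,  9.60429877e-01,
        -1.65355996e+02],
       [ 0.00000000e+00,  0.00000000e+00,  0.00000000e+00,
         1.00000000e+00]])}
0.15
```

View pics/top0.png

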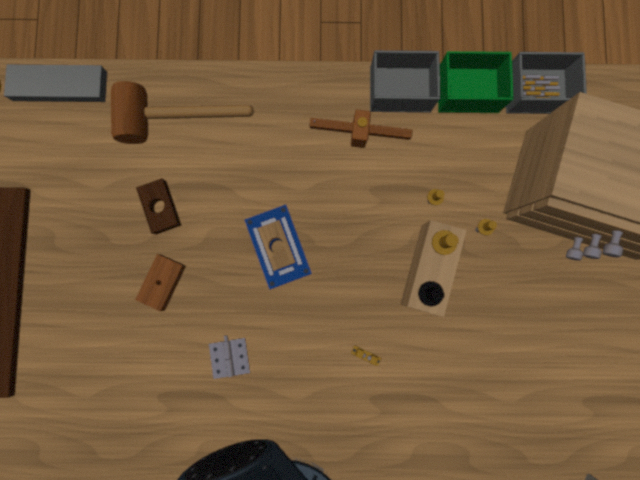

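View pics/side0.png

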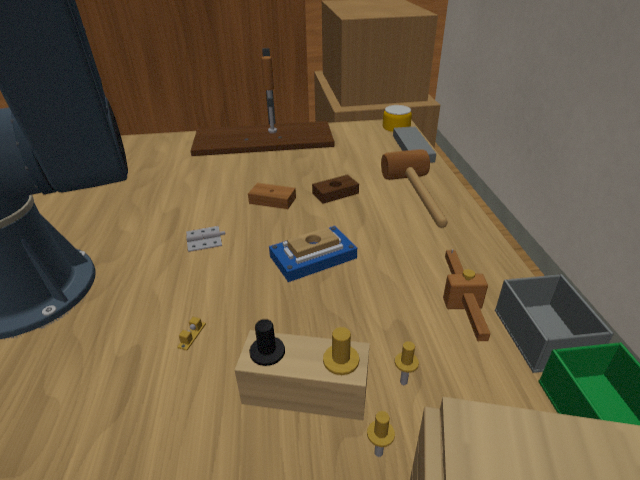

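View pics/wrist0.png

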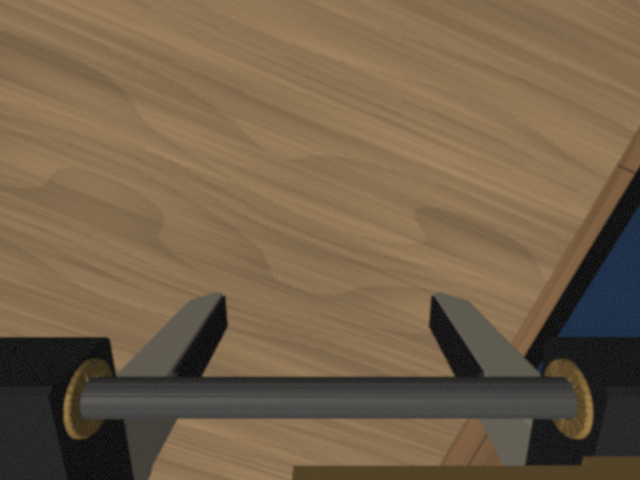

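```bash
cat > h.py <<'E'
import numpy as np, cv2
from scipy.spatial.transform import Rotation as Ro
from cell import bot, optics
def ray(name,u,v,pose=None):
    c=optics.camera_info(name); d=np.array([(u-c['cx'])/c['fx'],(v-c['cy'])/c['fy'],1.])
    if name!='wrist': return -c['R'].T@c['t'], c['R'].T@d
    p,r=pose; T=c['T_tool_cam']; R=Ro.from_rotvec(r).as_matrix()
    return p+R@T[:3,3], R@T[:3,:3]@d
def pix(name,u,v,z,pose=None):
    o,d=ray(name,u,v,pose); return o+d*(z-o[2])/d[2]
def proj(name,X,pose=None):
    c=optics.camera_info(name); X=np.asarray(X,float)
    if name!='wrist': Y=c['R']@X+c['t']
    else:
        p,r=pose;T=c['T_tool_cam'];Y=Ro.from_rotvec(r).as_matrix().T@(X-p);Y=T[:3,:3].T@(Y-T[:3,3])
    return np.array([c['fx']*Y[0]/Y[2]+c['cx'],c['fy']*Y[1]/Y[2]+c['cy']])
def crop(im,x0,y0,x1,y1,k,fn):
    cv2.imwrite(fn,cv2.resize(im[y0:y1,x0:x1],None,fx=k,fy=k,interpolation=cv2.INTER_CUBIC))
def st():
    s=bot.state(); np.set_printoptions(precision=4,suppress=True)
    R=Ro.from_rotvec(s['ee_rot']).as_matrix()
    print('t',round(s['time'],2),'p',s['position'],'x',R[:,0],'z',R[:,2],'F',s['contact_force'],'w',round(s['width'],1)); return s
def snap(fn):
    s=bot.state(); im=optics.read_camera('wrist'); cv2.imwrite(fn,im); np.savez(fn+'.npz',p=s['position'],r=s['ee_rot']); return im
def pose(fn):
    d=np.load(fn+'.npz'); return d['p'],d['r']
E
python3 - <<'E'
from h import *
im=cv2.imread('pics/top0.png')
crop(im,120,160,320,310,4,'pics/c1.png')
crop(im,380,170,520,330,3.7,'pics/c2.png')
E
```

```text
(no output)
```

View pics/c1.png

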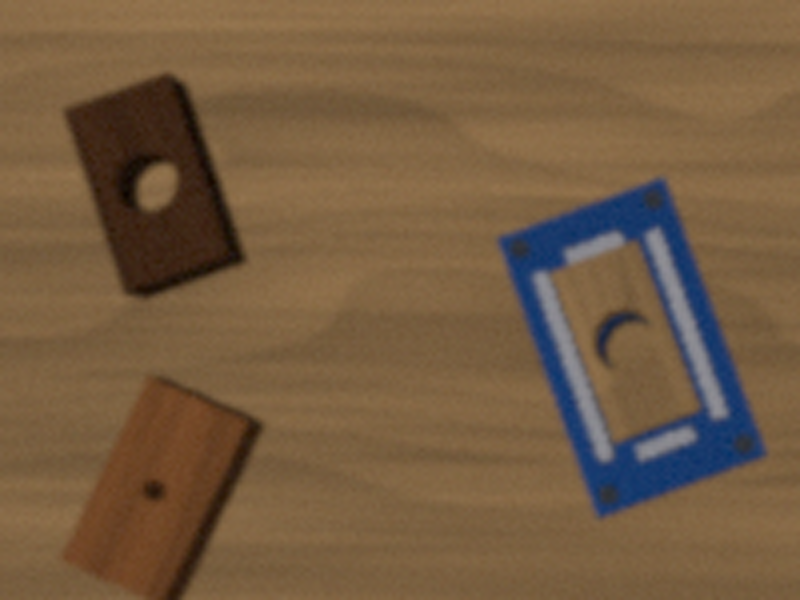

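View pics/c2.png

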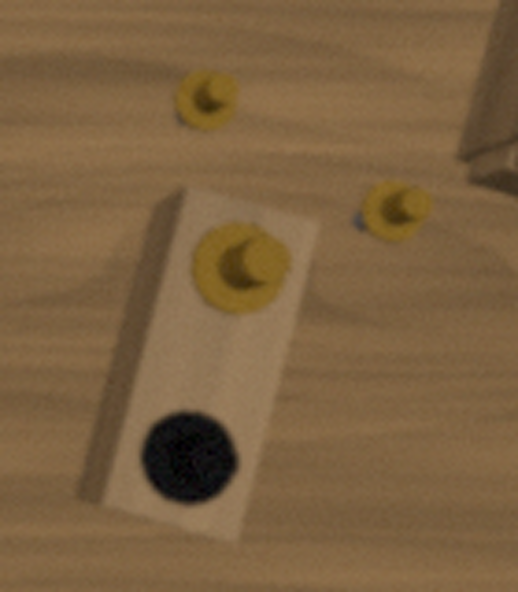

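```bash
python3 - <<'E'
from h import *
st()
print('cam',ray('top',0,0)[0])
f=lambda x,y,z:pix('top',120+x/4-.4,160+y/4-.4,z)
print('walnut',f(150,184,28))
a=f(66,110,28);b=f(130,292,28);print('walnut long edge',b-a,np.linalg.norm(b-a),np.degrees(np.arctan2((b-a)[1],(b-a)[0])))
print('maple',f(624,340,44))
c=[f(*q,26) for q in((500,240),(663,180),(765,455),(601,515))]
print('jig',np.mean(c,0),c,[np.degrees(np.arctan2(*(c[i]-c[j])[[1,0]])) for i,j in((0,3),(1,2))])
g=lambda x,y,z:pix('top',380+x/3.7-.4,170+y/3.7-.4,z)
print('pin knobtop',g(266,257,74+52),'collar',g(241,268,80),'black collar',g(190,457,80))
E
```

```text
t 0.15 p [ 203.3459 -510.7649  218.2467] x [ 0.3698 -0.9291 -0.0009] z [-0.0002  0.0008 -1.    ] F [-0.081  -0.2199  0.2877] w 93.1
cam [473.2617 -55.0339 893.7001]
walnut [623.0694 270.5228  28.    ]
walnut long edge [-92.755  -37.1105   0.    ] 99.9033555513741 -158.19403793518143
maple [545.0982  27.2867  44.    ]
jig [543.4568  24.9529  26.    ] [array([596.6759,  92.7909,  26.    ]), array([628.3044,  10.9068,  26.    ]), array([489.767 , -42.5775,  26.    ]), array([459.0798,  38.6914,  26.    ])] [np.float64(21.46356727251376), np.float64(21.109767728994164)]
pin knobtop [ 551.521  -293.6523  126.    ] collar [ 550.4345 -295.1042   80.    ] black collar [ 454.508  -267.6869   80.    ]
```

>>> {"name": "carry_out", "arguments": {
  "twist": [
    [0,0,0],
    [0,0,0],
    [0,0,0],
    [0,0,0],
    [0,0,0],
    [0,0,0],
    [0,0,0],
    [0,0,0],
    [0,0,0],
    [0,0,0],
    [0,0,0],
    [0,0,0],
    [0,0,0],
    [0,0,0],
    [0,0,0],
    [0,0,0],
    [0,0,0],
    [0,0,0],
    [0,0,0],
    [0,0,0]
  ],
  "linear": [
    [0.015,0.025,0],
    [0.022,0.041,0],
    [0.022,0.041,0],
    [0.022,0.041,0],
    [0.022,0.041,0],
    [0.022,0.041,0],
    [0.022,0.041,0],
    [0.022,0.041,0],
    [0.022,0.041,0],
    [0.022,0.041,0],
    [0.022,0.041,0],
    [0.022,0.041,0],
    [0.022,0.041,0],
    [0.022,0.041,0],
    [0.022,0.041,0],
    [0.022,0.041,0],
    [0.022,0.041,0],
    [0.022,0.041,0],
    [0.013,0.025,0],
    [0,0,0]
  ],
  "claw": [0.093,0.093,0.093,0.093,0.093,0.093,0.093,0.093,0.093,0.093,0.093,0.093,0.093,0.093,0.093,0.093,0.093,0.093,0.093,0.093]
}}

```text
time: 2.15
position: [605.9, 238.9, 217.6]
ee_rot: [2.602, -1.76, -0.001]
contact_force: [-0.1, -1.1, 0.3]
width: 92.6
```

```bash
python3 - <<'E'
from h import *
s=st(); print(s['q'])
im=snap('pics/w1.png')
E
```

```text
t 2.15 p [605.8946 238.8524 217.619 ] x [ 0.3723 -0.9281 -0.0004] z [-0.0006  0.0002 -1.    ] F [-0.1462 -1.1361  0.2971] w 92.6
[0.3039 0.5376 1.3675 0.0004 1.237  1.493 ]
```

View pics/w1.png

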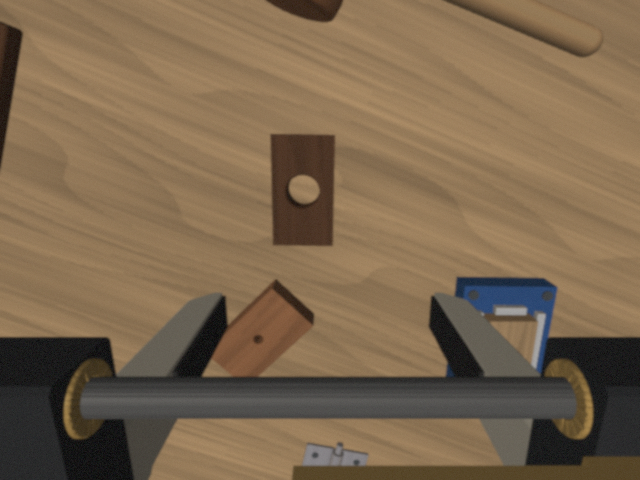

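```bash
python3 - <<'E'
from h import *
im=cv2.imread('pics/w1.png')
crop(im,255,120,350,260,4,'pics/c3.png')
crop(im,440,260,580,400,4,'pics/c4.png')
E
```

```text
(no output)
```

View pics/c3.png

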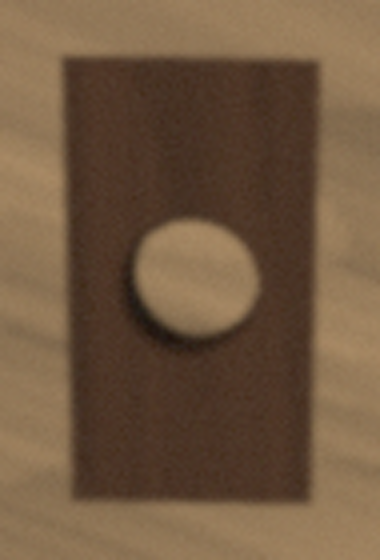

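```bash
python3 - <<'E'
from h import *
P=pose('pics/w1.png')
f=lambda x,y,z=28:pix('wrist',255+x/4-.4,120+y/4-.4,z,P)
c=np.array([f(*q) for q in((64,58),(320,62),(311,500),(73,500))]);print(c,c.mean(0))
print('hole',f(194,283))
e=c[0]-c[3];g=c[1]-c[2];w=c[1]-c[0];w2=c[2]-c[3]
for v in(e,g,w,w2):print(np.linalg.norm(v),np.degrees(np.arctan2(v[1],v[0])))
R=Ro.from_rotvec(P[1]).as_matrix();print(np.degrees(np.arctan2(R[1,0],R[0,0])))
E
```

```text
[[660.73952573 314.37839718  28.        ]
 [680.55378215 262.85552474  28.        ]
 [588.96988014 227.80569442  28.        ]
 [568.27759734 279.26535771  28.        ]] [624.63519634 271.07624351  28.        ]
hole [625.95627135 271.10386198  28.        ]
98.90466997073236 20.7946103646253
98.06172399184086 20.942214629716894
55.20155017912476 -68.96465218360524
55.46411013203292 -68.09460300825535
-68.14028261660349
```

>>> {"name": "carry_out", "arguments": {
  "twist": [
    [0,0,0],
    [0,0,0],
    [0,0,0],
    [0,0,0],
    [0,0,0],
    [0,0,0],
    [0,0,0],
    [0,0,0]
  ],
  "linear": [
    [0.01,0.016,-0.025],
    [0.009,0.016,-0.03],
    [0,0,-0.03],
    [0,0,-0.03],
    [0,0,-0.025],
    [0,0,-0.015],
    [0,0,0],
    [0,0,0]
  ],
  "claw": [0.093,0.093,0.093,0.093,0.093,0.093,0.093,0.093]
}}

```text
time: 3.0
position: [624.9, 267.7, 64.7]
ee_rot: [-2.599, 1.764, -0.001]
contact_force: [-0.3, -0.2, -0.6]
width: 93.0
```

```bash
python3 - <<'E'
from h import *
s=st()
im=snap('pics/w2.png')
im=optics.read_camera('side'); crop(im,240,120,420,260,4,'pics/s2.png')
E
```

```text
t 3.0 p [624.8784 267.7014  64.713 ] x [ 0.3694 -0.9293  0.0001] z [ 0.001   0.0003 -1.    ] F [-0.3064 -0.1931 -0.5809] w 93.0
```

View pics/w2.png

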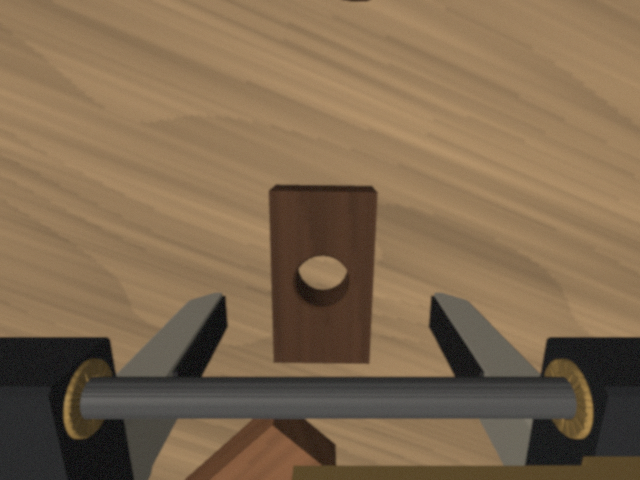

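View pics/s2.png

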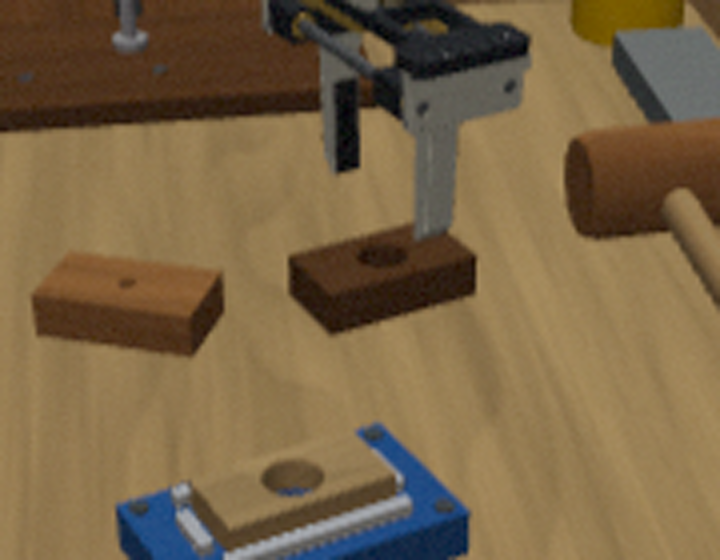

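```bash
python3 - <<'E'
from h import *
P=pose('pics/w2.png')
c=np.array([pix('wrist',*q,28,P) for q in((269,191),(377,191),(370,363),(274,363))]);print(c.mean(0), pix('wrist',322,280.5,28,P))
e=c[0]-c[3];g=c[1]-c[2];w=c[1]-c[0];w2=c[2]-c[3]
for v in(e,g,w,w2):print(np.linalg.norm(v),np.degrees(np.arctan2(v[1],v[0])))
E
```

```text
[624.84133173 270.99557807  28.        ] [625.83879996 271.66192113  28.        ]
99.72537980506958 21.013947222517626
99.7162900258208 21.35576059369164
55.154708065925256 -68.28474698676645
55.74967739378904 -68.28106542583402
```

>>> {"name": "carry_out", "arguments": {
  "twist": [
    [0,0,0],
    [0,0,0],
    [0,0,0],
    [0,0,0],
    [0,0,0],
    [0,0,0],
    [0,0,0],
    [0,0,0],
    [0,0,0],
    [0,0,0],
    [0,0,0],
    [0,0,0]
  ],
  "linear": [
    [0.0005,0.0035,-0.02],
    [0,0,-0.02],
    [0,0,-0.012],
    [0,0,-0.006],
    [0,0,0],
    [0,0,0],
    [0,0,0],
    [0,0,0],
    [0,0,0],
    [0,0,0],
    [0,0,0],
    [0,0,0]
  ],
  "claw": [0.093,0.093,0.093,0.093,0.093,0.05,0.05,0.05,0.05,0.05,0.05,0.05]
}}

```text
time: 4.3
position: [625.0, 271.5, 5.8]
ee_rot: [-2.6, 1.763, -0.0]
contact_force: [-0.9, -1.1, 2.0]
width: 55.6
```

```bash
python3 - <<'E'
from h import *
s=st()
P=(s['position'],s['ee_rot'])
E
```

```text
t 4.3 p [624.9984 271.5415   5.8425] x [ 0.3698 -0.9291  0.    ] z [ 0.0002  0.0001 -1.    ] F [-0.8891 -1.1234  2.0184] w 55.6
```

>>> {"name": "carry_out", "arguments": {
  "twist": [
    [0,0,0],
    [0,0,0],
    [0,0,0],
    [0,0,0],
    [0,0,0],
    [0,0,0],
    [0,0,0],
    [0,0,0],
    [0,0,0],
    [0,0,0],
    [0,0,0],
    [0,0,0],
    [0,0,0],
    [0,0,0],
    [0,0,0],
    [0,0,0]
  ],
  "linear": [
    [0,0,0.01],
    [0,0,0.02],
    [0,0,0.03],
    [0,0,0.03],
    [-0.01,-0.02,0.03],
    [-0.02,-0.035,0.02],
    [-0.02,-0.035,0.01],
    [-0.02,-0.035,0],
    [-0.02,-0.035,0],
    [-0.02,-0.035,0],
    [-0.02,-0.035,0],
    [-0.015,-0.025,0],
    [-0.01,-0.018,0],
    [0,0,0],
    [0,0,0],
    [0,0,0]
  ],
  "claw": [0.04,0.04,0.04,0.04,0.04,0.04,0.04,0.04,0.04,0.04,0.04,0.04,0.04,0.04,0.04,0.04]
}}

```text
time: 5.9
position: [470.4, -0.8, 155.9]
ee_rot: [-2.6, 1.763, -0.001]
contact_force: [-0.6, 0.9, -0.8]
width: 55.7
```

```bash
python3 - <<'E'
from h import *
s=st()
im=snap('pics/w3.png')
E
```

```text
t 5.9 p [470.4343  -0.8412 155.8683] x [ 0.3703 -0.9289  0.0001] z [ 0.0006  0.0001 -1.    ] F [-0.6353  0.8852 -0.84  ] w 55.7
```

View pics/w3.png

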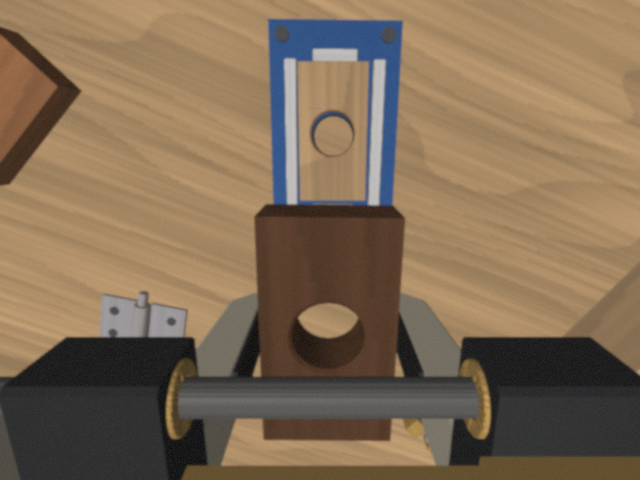

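```bash
python3 - <<'E'
from h import *
im=cv2.imread('pics/w3.png')
crop(im,260,10,415,215,2.9,'pics/c5.png')
crop(im,245,195,415,445,2.4,'pics/c6.png')
E
```

```text
(no output)
```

View pics/c5.png

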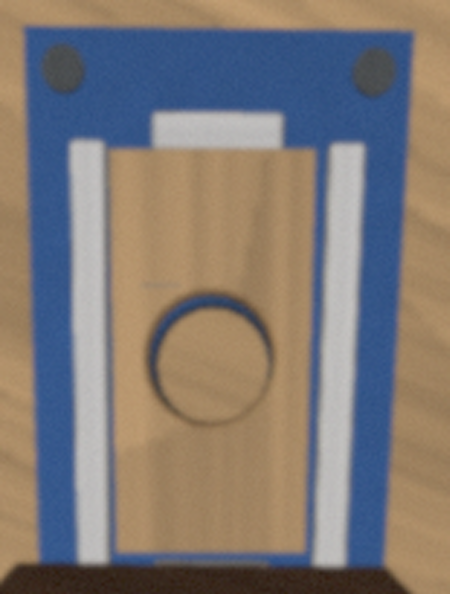

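View pics/c6.png

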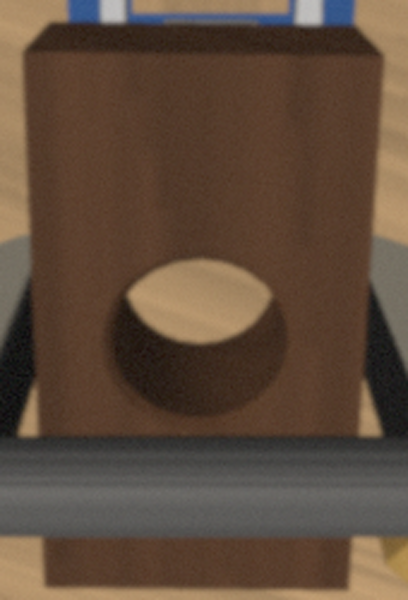

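```bash
python3 - <<'E'
from h import *
P=pose('pics/w3.png')
f=lambda x,y:pix('wrist',260+x/2.9-.33,10+y/2.9-.33,44,P)
g=lambda x,y:pix('wrist',245+x/2.4-.3,195+y/2.4-.3,178,P)
def rep(c):
    print(c.mean(0)); e=c[0]-c[3];gg=c[1]-c[2];w=c[1]-c[0];w2=c[2]-c[3]
    for v in(e,gg,w,w2):print(np.linalg.norm(v),np.degrees(np.arctan2(v[1],v[0])))
rep(np.array([f(*q) for q in((107,149),(317,149),(308,553),(115,553))]));print('mhole',f(211,360))
rep(np.array([g(*q) for q in((25,53),(383,55),(350,587),(46,587))]));print('whole',g(197,337))
E
```

```text
[545.10306251  25.62679716  44.        ]
89.87304932766631 21.750416513307123
89.87295025063227 22.033815405955536
46.484259954161125 -68.22889820484606
46.92879207729633 -68.22763093478353
mhole [545.13885353  25.82595357  44.        ]
[470.34135519  -0.9595408  178.        ]
99.19367310458718 21.05564916120843
98.87332614040967 21.358595412724412
55.0064476742563 -68.55301394612441
55.53232561146311 -68.2247582130303
whole [4.71234628e+02 7.76779471e-02 1.78000000e+02]
```

>>> {"name": "carry_out", "arguments": {
  "twist": [
    [0,0,0],
    [0,0,0],
    [0,0,0],
    [0,0,0],
    [0,0,0],
    [0,0,0],
    [0,0,0],
    [0,0,0],
    [0,0,0]
  ],
  "linear": [
    [0.02,0.007,0],
    [0.03,0.01,0],
    [0.0244,0.0091,-0.015],
    [0,0,-0.025],
    [0,0,-0.025],
    [0,0,-0.018],
    [0,0,-0.01],
    [0,0,0],
    [0,0,0]
  ],
  "claw": [0.04,0.04,0.04,0.04,0.04,0.04,0.04,0.04,0.04]
}}

```text
time: 6.85
position: [544.8, 24.9, 63.2]
ee_rot: [-2.6, 1.763, -0.001]
contact_force: [-0.5, -1.0, 0.5]
width: 56.1
```

```bash
python3 - <<'E'
from h import *
s=st()
im=snap('pics/w4.png')
im=optics.read_camera('side'); crop(im,250,190,380,290,6,'pics/s4.png')
im=optics.read_camera('top'); crop(im,230,180,330,300,5,'pics/t4.png')
E
```

```text
t 6.85 p [544.7982  24.8985  63.2282] x [ 0.3702 -0.929   0.0003] z [ 0.0007  0.     -1.    ] F [-0.5327 -0.988   0.4595] w 56.1
```

View pics/w4.png

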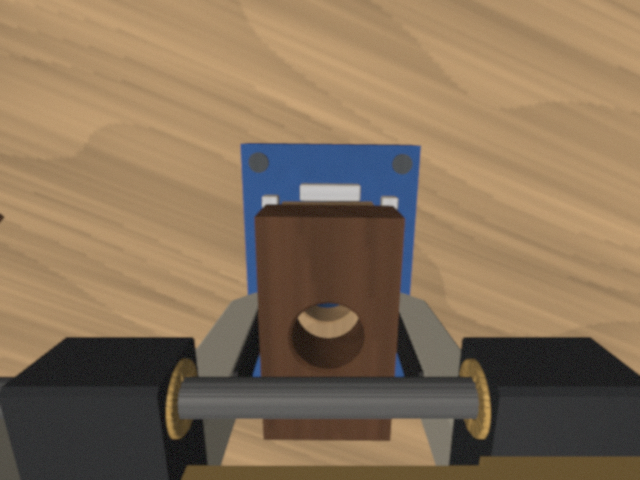

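View pics/s4.png

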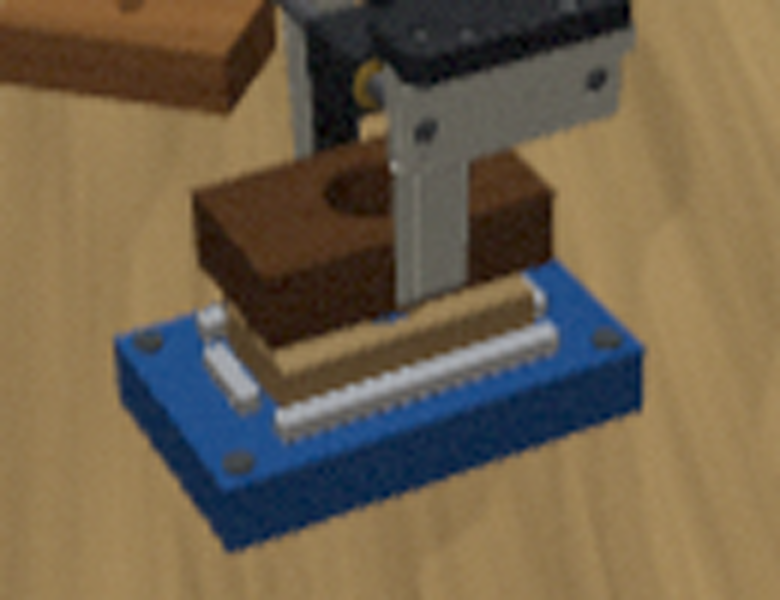

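>>> {"name": "carry_out", "arguments": {
  "twist": [
    [0,0,0],
    [0,0,0],
    [0,0,0],
    [0,0,0]
  ],
  "linear": [
    [0,0.0003,-0.008],
    [0,0,-0.003],
    [0,0,0],
    [0,0,0]
  ],
  "claw": [0.04,0.04,0.04,0.04]
}}

```text
time: 7.4
position: [544.2, 24.9, 51.5]
ee_rot: [2.6, -1.763, -0.0]
contact_force: [0.4, -0.1, -0.9]
width: 55.4
```

```bash
python3 - <<'E'
from h import *
s=st()
im=snap('pics/w5.png')
crop(im,235,130,425,375,3.2,'pics/c7.png')
E
```

```text
t 7.4 p [544.2391  24.8777  51.5259] x [ 0.3697 -0.9291 -0.0002] z [-0.0003  0.     -1.    ] F [ 0.4404 -0.1096 -0.9039] w 55.4
```

View pics/c7.png

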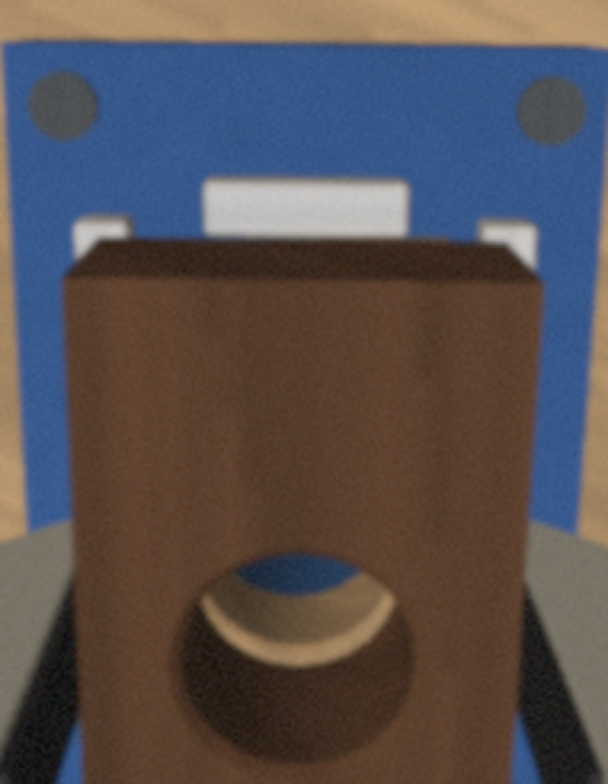

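```bash
python3 - <<'E'
from h import *
im=cv2.imread('pics/w5.png'); crop(im,285,295,375,345,8,'pics/c8.png')
P=pose('pics/w5.png')
R=Ro.from_rotvec(P[1]).as_matrix()
for v,z in((343,73.7),(338,45.7),(338,44),(330,44)):
    p=pix('wrist',328,v,z,P); print(v,z,p,R.T@(p-P[0]))
# expected projections: rim base side if maple centre at 545.1,25.7
for c in((545.1,25.7),(544.2,24.9)):
    for z,o in((44,15),(45.7,15),(73.7,15),(73.7,-15),(26,-15)): print(c,z,o,proj('wrist',np.array([*c,z])+R[:,1]*o,P))
E
```

```text
343 73.7 [541.96570038  24.03652074  73.7       ] [ -0.06246164   2.4293362  -22.1734213 ]
338 45.7 [529.74331582  19.16336069  45.7       ] [-0.04953235 15.57979122  5.83014524]
338 44 [528.87400794  18.81675192  44.        ] [-0.04864937 16.51518977  7.53039892]
330 44 [532.88152384  20.4148614   44.        ] [-0.05173546 12.20078058  7.52922908]
(545.1, 25.7) 44 15 [327.18814566 333.15512742]
(545.1, 25.7) 45.7 15 [327.18107525 334.85947873]
(545.1, 25.7) 73.7 15 [327.04427857 367.83485101]
(545.1, 25.7) 73.7 -15 [327.04746542 300.7327103 ]
(545.1, 25.7) 26 -15 [327.26751744 262.82626444]
(544.2, 24.9) 44 15 [328.03223332 335.25418385]
(544.2, 24.9) 45.7 15 [328.03240909 336.97370263]
(544.2, 24.9) 73.7 15 [328.0358089  370.23298974]
(544.2, 24.9) 73.7 -15 [328.09235759 303.39630808]
(544.2, 24.9) 26 -15 [328.07398546 264.94244957]
```

View pics/c8.png

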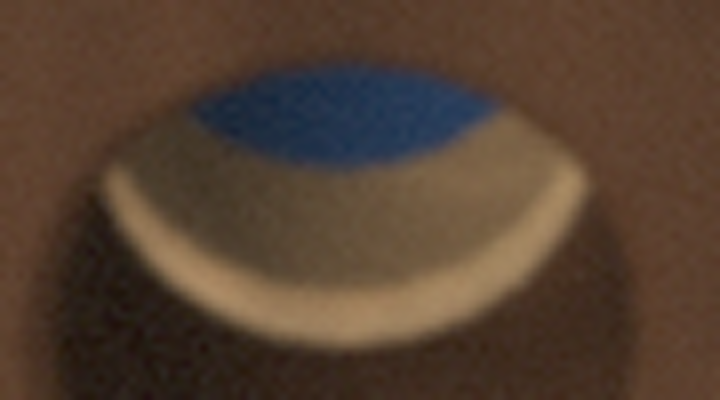

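>>> {"name": "carry_out", "arguments": {
  "twist": [
    [0,0,0],
    [0,0,0],
    [0,0,0]
  ],
  "linear": [
    [0.0022,0.0009,0],
    [0,0,0],
    [0,0,0]
  ],
  "claw": [0.04,0.04,0.04]
}}

```text
time: 7.75
position: [546.6, 25.9, 51.7]
ee_rot: [-2.6, 1.763, -0.0]
contact_force: [1.1, 0.1, -1.1]
width: 55.9
```

```bash
python3 - <<'E'
from h import *
s=st()
im=snap('pics/w6.png')
crop(im,285,295,375,345,8,'pics/c9.png')
im=optics.read_camera('side'); crop(im,250,190,380,290,6,'pics/s6.png')
im=optics.read_camera('top'); crop(im,230,180,330,300,5,'pics/t6.png')
E
```

```text
t 7.75 p [546.5969  25.8511  51.6861] x [ 0.3698 -0.9291  0.    ] z [ 0.0001  0.     -1.    ] F [ 1.0661  0.0516 -1.0532] w 55.9
```

View pics/c9.png

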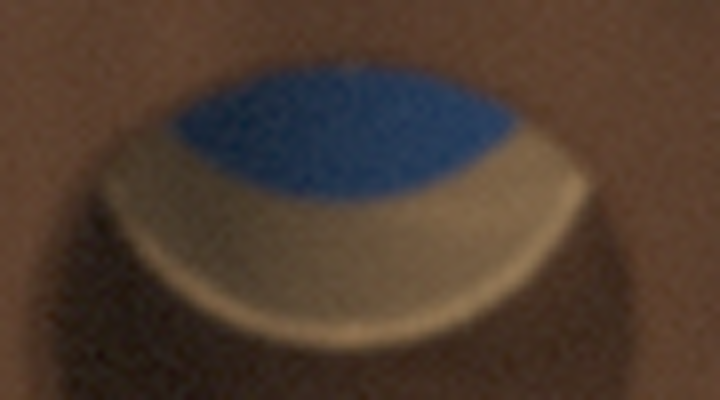

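View pics/s6.png

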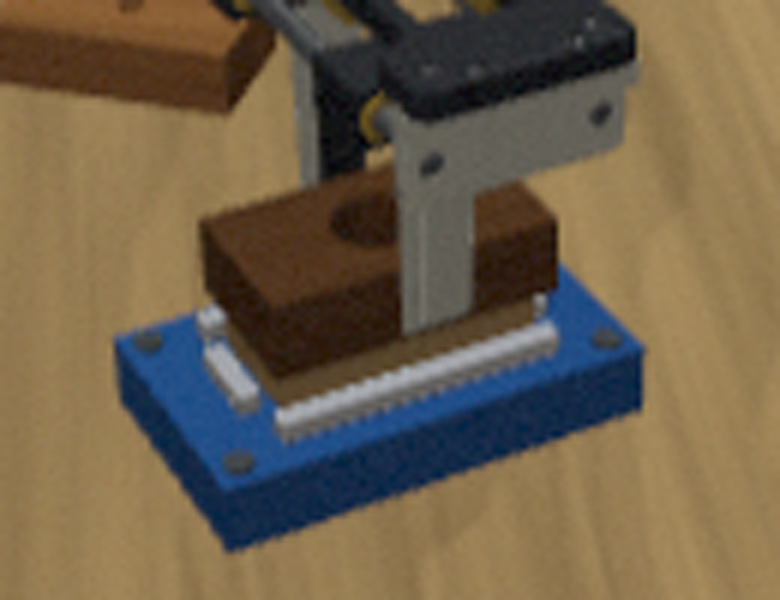

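View pics/t6.png

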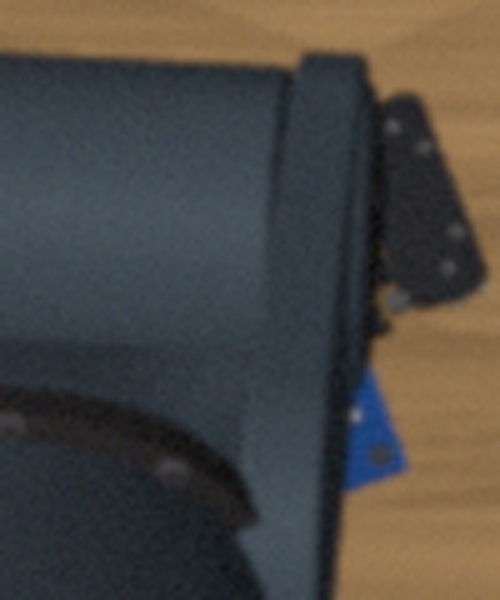

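>>> {"name": "carry_out", "arguments": {
  "twist": [
    [0,0,0],
    [0,0,0],
    [0,0,0],
    [0,0,0]
  ],
  "linear": [
    [0,0,-0.001],
    [0,0,-0.001],
    [0,0,0],
    [0,0,0]
  ],
  "claw": [0.04,0.04,0.04,0.04]
}}

```text
time: 8.3
position: [546.5, 25.8, 49.8]
ee_rot: [-2.6, 1.764, -0.0]
contact_force: [-1.7, 0.0, 3.5]
width: 55.7
```

>>> {"name": "carry_out", "arguments": {
  "twist": [
    [0,0,0],
    [0,0,0],
    [0,0,0],
    [0,0,0],
    [0,0,0],
    [0,0,0],
    [0,0,0],
    [0,0,0],
    [0,0,0],
    [0,0,0]
  ],
  "linear": [
    [0,0,0],
    [0,0,0],
    [0,0,0],
    [0,0,0],
    [0,0,0.01],
    [0,0,0.025],
    [0,0,0.035],
    [0,0,0.035],
    [0,0,0.02],
    [0,0,0]
  ],
  "claw": [0.08,0.08,0.08,0.08,0.08,0.08,0.08,0.08,0.08,0.08]
}}

```text
time: 9.3
position: [547.9, 25.8, 178.1]
ee_rot: [-2.598, 1.762, -0.008]
contact_force: [1.0, -0.0, -0.3]
width: 79.7
```

```bash
python3 - <<'E'
from h import *
s=st()
im=snap('pics/w7.png')
crop(im,220,120,440,370,2.4,'pics/c10.png')
im=optics.read_camera('side'); crop(im,250,190,380,290,6,'pics/s7.png')
E
```

```text
t 9.3 p [547.9378  25.7802 178.1132] x [ 0.3699 -0.9291  0.0023] z [ 0.0057 -0.0002 -1.    ] F [ 0.9836 -0.0011 -0.2979] w 79.7
```

View pics/c10.png

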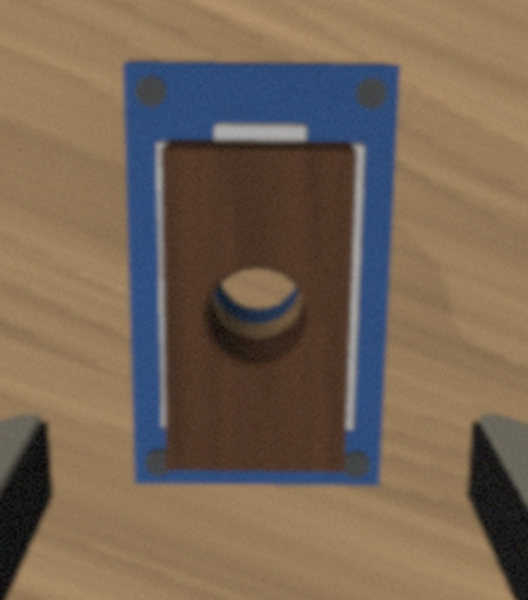

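View pics/s7.png

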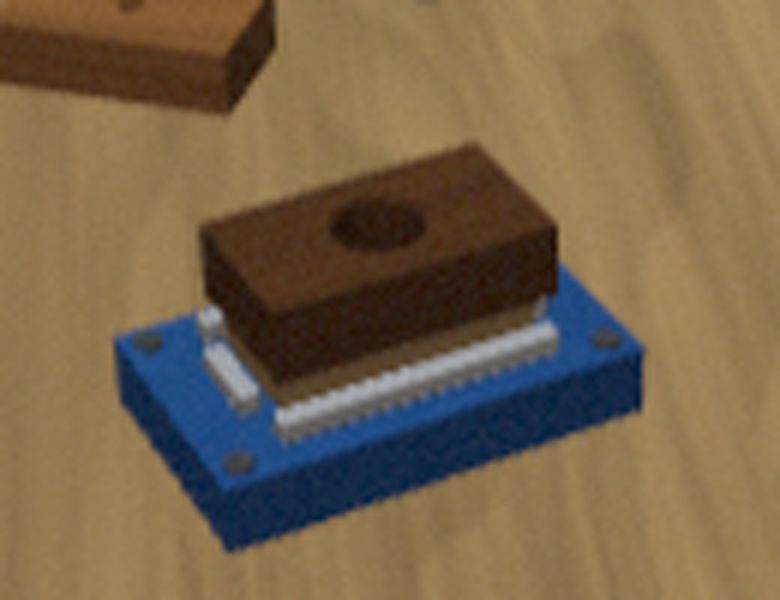

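```bash
python3 - <<'E'
from h import *
P=pose('pics/w7.png')
g=lambda x,y:pix('wrist',220+x/2.4-.3,120+y/2.4-.3,72,P)
print(g(257,315), np.mean([g(*q) for q in((163,145),(357,145),(345,470),(167,470))],0)); st()
E
```

```text
[546.96801958  26.12108134  72.        ] [546.9518517   25.81839148  72.        ]
t 9.4 p [546.3432  25.8203 174.6913] x [ 0.3698 -0.9291  0.0001] z [ 0.0004  0.     -1.    ] F [-0.1919  0.05   -0.4605] w 80.1
```

>>> {"name": "carry_out", "arguments": {
  "twist": [
    [0,0,0],
    [0,0,0],
    [0,0,0],
    [0,0,0],
    [0,0,0],
    [0,0,0],
    [0,0,0],
    [0,0,0],
    [0,0,0],
    [0,0,0],
    [0,0,0],
    [0,0,0]
  ],
  "linear": [
    [0,-0.02,0.02],
    [0,-0.035,0.02],
    [0,-0.035,0.01],
    [0,-0.035,0],
    [0,-0.035,0],
    [0,-0.035,0],
    [0,-0.035,0],
    [0,-0.035,0],
    [0,-0.03,0],
    [0,-0.02,0],
    [0,0,0],
    [0,0,0]
  ],
  "claw": [0.07,0.07,0.07,0.07,0.07,0.07,0.07,0.07,0.07,0.07,0.07,0.07]
}}

```text
time: 10.6
position: [546.3, -288.5, 223.8]
ee_rot: [-2.6, 1.764, 0.003]
contact_force: [0.8, 0.8, 0.7]
width: 70.4
```

```bash
python3 - <<'E'
from h import *
s=st()
im=snap('pics/w8.png')
E
```

```text
t 10.6 p [ 546.2804 -288.5402  223.7671] x [ 0.3695 -0.9292 -0.0015] z [-0.0012  0.0011 -1.    ] F [0.7677 0.7522 0.7333] w 70.4
```

View pics/w8.png

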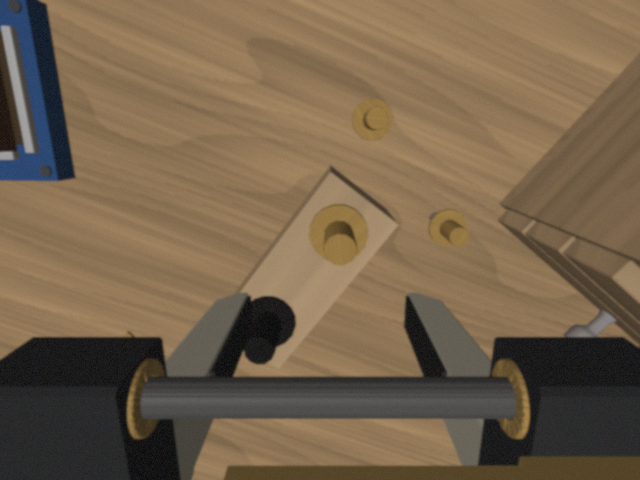

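```bash
python3 - <<'E'
from h import *
im=cv2.imread('pics/top0.png'); crop(im,400,80,640,270,3.3,'pics/c11.png')
im=cv2.imread('pics/w8.png'); crop(im,290,80,640,340,2.2,'pics/c12.png')
P=pose('pics/w8.png')
print('knobtop',pix('wrist',340,249,126,P),'collar',pix('wrist',339,234.5,80,P))
E
```

```text
knobtop [ 551.58519178 -295.17275731  126.        ] collar [ 550.67752738 -296.0550062    80.        ]
```

View pics/c11.png

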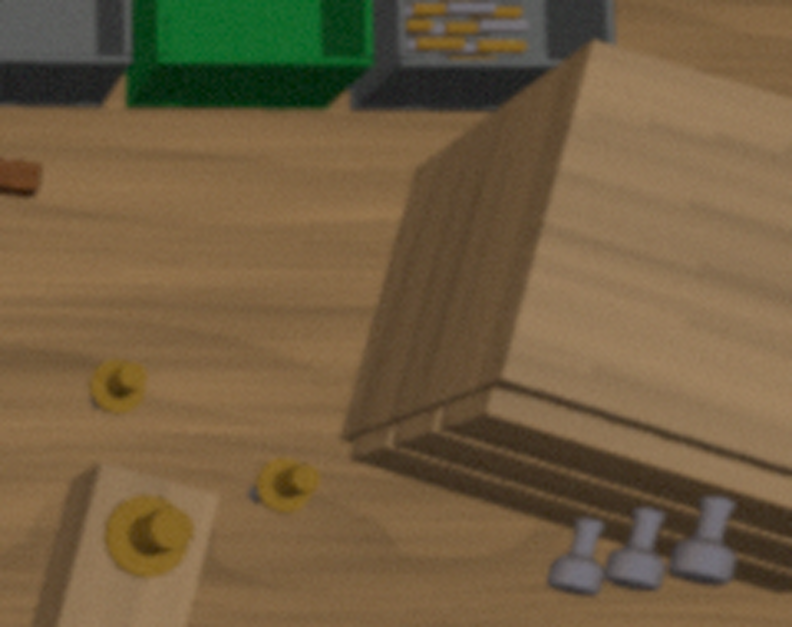

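View pics/c12.png

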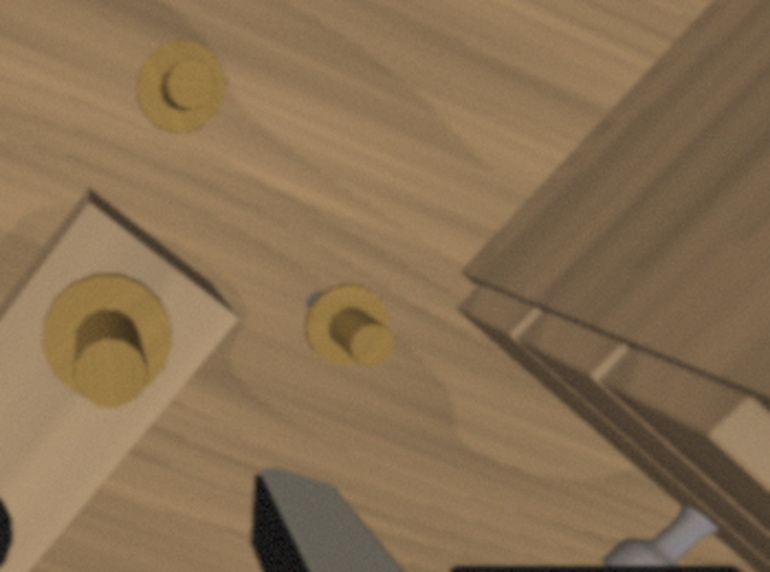

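>>> {"name": "carry_out", "arguments": {
  "twist": [
    [0,0,0],
    [0,0,0],
    [0,0,0],
    [0,0,0],
    [0,0,0],
    [0,0,0],
    [0,0,0],
    [0,0,0]
  ],
  "linear": [
    [0.0027,-0.0037,-0.02],
    [0.002,-0.003,-0.025],
    [0,0,-0.03],
    [0,0,-0.025],
    [0,0,-0.02],
    [0,0,-0.008],
    [0,0,-0.004],
    [0,0,0]
  ],
  "claw": [0.07,0.07,0.07,0.07,0.07,0.07,0.07,0.07]
}}

```text
time: 11.45
position: [551.5, -295.5, 93.0]
ee_rot: [-2.6, 1.763, -0.001]
contact_force: [0.5, -0.7, -0.1]
width: 70.3
```

```bash
python3 - <<'E'
from h import *
s=st()
im=snap('pics/w9.png')
im=optics.read_camera('side'); crop(im,220,240,400,420,3.3,'pics/s9.png')
E
```

```text
t 11.45 p [ 551.532  -295.4975   93.0491] x [ 0.3703 -0.9289  0.0003] z [ 0.0003 -0.0002 -1.    ] F [ 0.4579 -0.7301 -0.1333] w 70.3
```

View pics/w9.png

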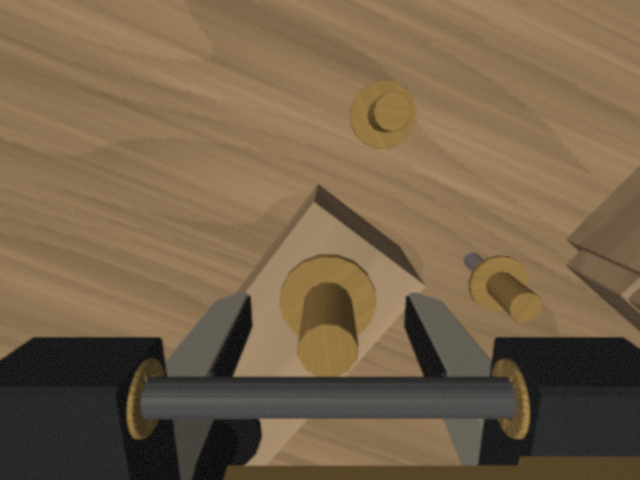

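View pics/s9.png

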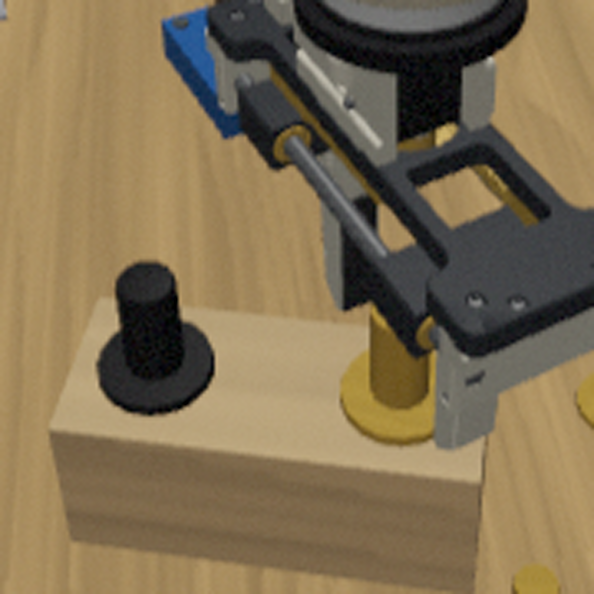

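```bash
python3 - <<'E'
from h import *
P=pose('pics/w9.png');R=Ro.from_rotvec(P[1]).as_matrix()
for a in((327,346.5,126),(328,303,80)):
    p=pix('wrist',*a,P);print(p,R.T@(p-P[0]))
E
```

```text
[ 553.39913437 -294.26584782  126.        ] [ -0.4434758   -2.19914735 -32.95047017]
[ 551.07047673 -295.62072191   80.        ] [-0.06014273  0.47777212 13.0489373 ]
```

>>> {"name": "carry_out", "arguments": {
  "twist": [
    [0,0,0],
    [0,0,0],
    [0,0,0],
    [0,0,0],
    [0,0,0],
    [0,0,0],
    [0,0,0],
    [0,0,0],
    [0,0,0],
    [0,0,0]
  ],
  "linear": [
    [0.0006,0.0002,-0.004],
    [0,0,-0.002],
    [0,0,0],
    [0,0,0],
    [0,0,0],
    [0,0,0],
    [0,0,0],
    [0,0,0],
    [0,0,0],
    [0,0,0]
  ],
  "claw": [0.07,0.07,0.07,0.01,0.01,0.01,0.01,0.01,0.01,0.01]
}}

```text
time: 12.55
position: [551.8, -295.7, 86.6]
ee_rot: [-2.6, 1.763, 0.0]
contact_force: [0.7, 0.3, 0.3]
width: 23.6
```

>>> {"name": "carry_out", "arguments": {
  "twist": [
    [0,0,0],
    [0,0,0],
    [0,0,0],
    [0,0,0],
    [0,0,0],
    [0,0,0],
    [0,0,0],
    [0,0,0]
  ],
  "linear": [
    [0,0,0.005],
    [0,0,0.01],
    [0,0,0.02],
    [0,0,0.025],
    [0,0,0.025],
    [0,0,0.02],
    [0,0,0.01],
    [0,0,0]
  ],
  "claw": [0.01,0.01,0.01,0.01,0.01,0.01,0.01,0.01]
}}

```text
time: 13.35
position: [552.3, -296.0, 203.3]
ee_rot: [-2.6, 1.763, -0.004]
contact_force: [0.2, 0.2, -1.2]
width: 23.6
```

```bash
python3 - <<'E'
from h import *
s=st()
im=optics.read_camera('side'); crop(im,200,200,440,420,2.7,'pics/s10.png')
im=snap('pics/w10.png')
E
```

```text
t 13.35 p [ 552.3013 -295.9502  203.2574] x [ 0.3699 -0.9291  0.0021] z [ 0.0022 -0.0014 -1.    ] F [ 0.2304  0.1899 -1.2209] w 23.6
```

View pics/s10.png

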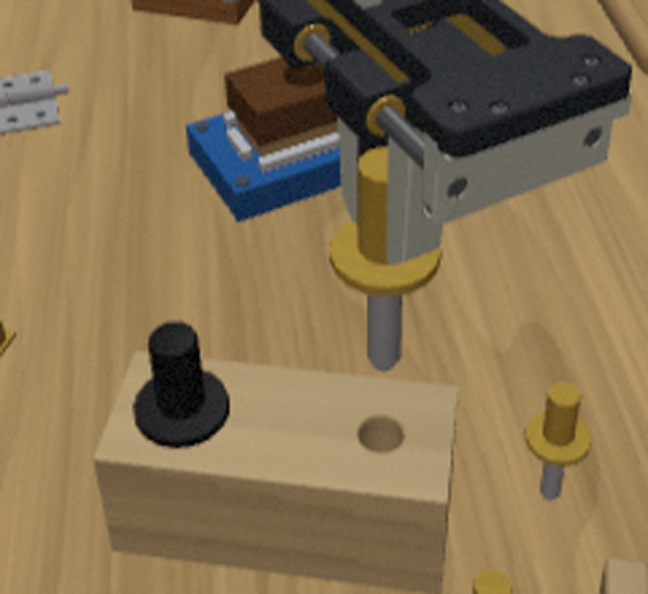

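View pics/w10.png

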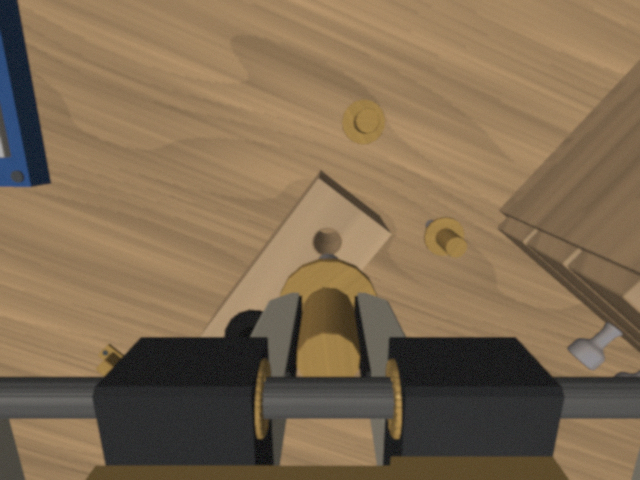

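>>> {"name": "carry_out", "arguments": {
  "twist": [
    [0,0,0],
    [0,0,0],
    [0,0,0],
    [0,0,0],
    [0,0,0],
    [0,0,0],
    [0,0,0],
    [0,0,0],
    [0,0,0],
    [0,0,0],
    [0,0,0],
    [0,0,0],
    [0,0,0],
    [0,0,0]
  ],
  "linear": [
    [0,0.015,0],
    [0,0.03,0],
    [0,0.035,0],
    [0,0.035,0],
    [0,0.035,0],
    [0,0.035,0],
    [0,0.035,0],
    [0,0.035,-0.01],
    [-0.002,0.03,-0.01],
    [-0.002,0.022,-0.01],
    [-0.0013,0.0147,-0.005],
    [0,0,0],
    [0,0,0],
    [0,0,0]
  ],
  "claw": [0.01,0.01,0.01,0.01,0.01,0.01,0.01,0.01,0.01,0.01,0.01,0.01,0.01,0.01]
}}

```text
time: 14.85
position: [546.8, 25.2, 167.0]
ee_rot: [-2.599, 1.764, -0.001]
contact_force: [0.3, 0.7, -2.2]
width: 23.4
```

```bash
python3 - <<'E'
from h import *
s=st()
im=optics.read_camera('side'); crop(im,230,130,400,290,3.7,'pics/s11.png')
im=snap('pics/w11.png')
E
```

```text
t 14.85 p [546.7857  25.245  166.9782] x [ 0.369  -0.9294  0.0004] z [ 0.0006 -0.0002 -1.    ] F [ 0.2847  0.7097 -2.2274] w 23.4
```

View pics/s11.png

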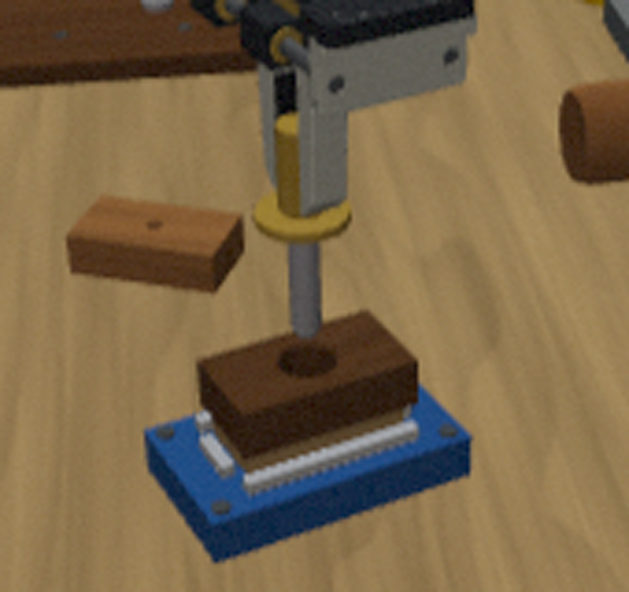

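View pics/w11.png

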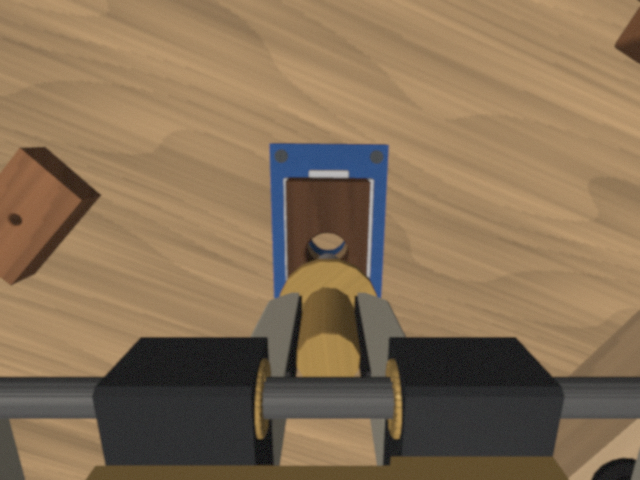

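```bash
python3 - <<'E'
from h import *
q=lambda X:(proj('side',X)-[230,130]+.4)*3.7
print('tip pred',q((546.8,25.4,88.4)),'hole top pred',q((546.7,26,72)),'collar und',q((546.8,25.4,154.4)))
E
```

```text
tip pred [307.31218215 335.88732659] hole top pred [307.8874348  361.86627287] collar und [303.53735586 222.4012675 ]
```

>>> {"name": "carry_out", "arguments": {
  "twist": [
    [0,0,0],
    [0,0,0],
    [0,0,0],
    [0,0,0],
    [0,0,0],
    [0,0,0],
    [0,0,0],
    [0,0,0]
  ],
  "linear": [
    [0,0.0005,-0.008],
    [0,0,-0.012],
    [0,0,-0.015],
    [0,0,-0.015],
    [0,0,-0.014],
    [0,0,-0.009],
    [0,0,-0.004],
    [0,0,0]
  ],
  "claw": [0.01,0.01,0.01,0.01,0.01,0.01,0.01,0.01]
}}

```text
time: 15.75
position: [546.4, 26.5, 89.2]
ee_rot: [2.6, -1.763, -0.001]
contact_force: [0.6, 0.7, -1.1]
width: 23.8
```

```bash
python3 - <<'E'
from h import *
s=st()
im=optics.read_camera('side'); crop(im,250,170,390,290,5,'pics/s12.png')
E
```

```text
t 15.75 p [546.3798  26.5087  89.1785] x [ 0.3698 -0.9291 -0.0003] z [-0.0007  0.     -1.    ] F [ 0.6448  0.7023 -1.0985] w 23.8
```

View pics/s12.png

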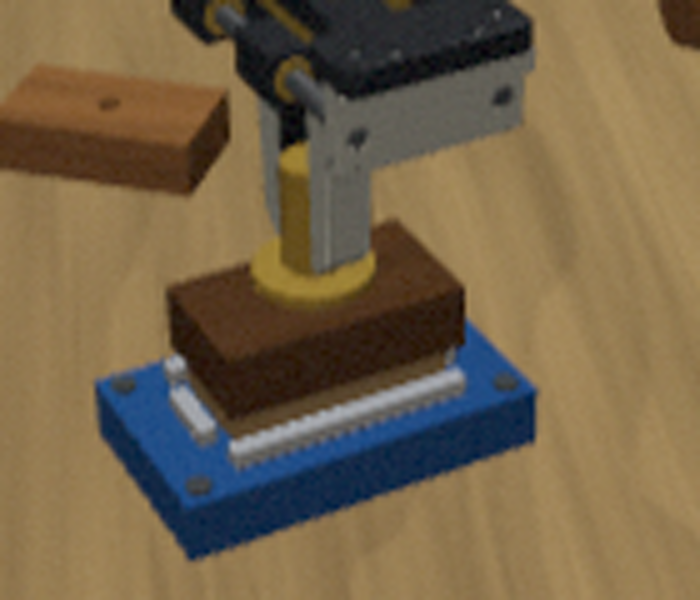

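Inserted freely; lowering the last 4 to 5 mm until the collar touches.

>>> {"name": "carry_out", "arguments": {
  "twist": [
    [0,0,0],
    [0,0,0],
    [0,0,0],
    [0,0,0],
    [0,0,0]
  ],
  "linear": [
    [0,0,-0.002],
    [0,0,-0.0015],
    [0,0,-0.001],
    [0,0,0],
    [0,0,0]
  ],
  "claw": [0.01,0.01,0.01,0.01,0.01]
}}

```text
time: 16.3
position: [546.6, 26.5, 85.2]
ee_rot: [-2.6, 1.763, -0.0]
contact_force: [0.0, 0.1, -1.4]
width: 23.4
```

>>> {"name": "carry_out", "arguments": {
  "twist": [
    [0,0,0],
    [0,0,0],
    [0,0,0]
  ],
  "linear": [
    [0,0,-0.001],
    [0,0,0],
    [0,0,0]
  ],
  "claw": [0.01,0.01,0.01]
}}

```text
time: 16.6
position: [546.7, 26.5, 84.6]
ee_rot: [-2.6, 1.763, -0.001]
contact_force: [-2.1, -0.2, 5.3]
width: 23.7
```

>>> {"name": "carry_out", "arguments": {
  "twist": [
    [0,0,0],
    [0,0,0],
    [0,0,0],
    [0,0,0],
    [0,0,0],
    [0,0,0],
    [0,0,0],
    [0,0,0],
    [0,0,0],
    [0,0,0],
    [0,0,0],
    [0,0,0]
  ],
  "linear": [
    [0,0,0],
    [0,0,0],
    [0,0,0],
    [0,0,0],
    [0,0,0.01],
    [0,0,0.025],
    [0,0,0.035],
    [0,0,0.035],
    [0,0,0.02],
    [0,0,0],
    [0,0,0],
    [0,0,0]
  ],
  "claw": [0.06,0.07,0.07,0.07,0.07,0.07,0.07,0.07,0.07,0.07,0.07,0.07]
}}

```text
time: 17.8
position: [545.9, 26.5, 208.0]
ee_rot: [2.599, -1.763, -0.002]
contact_force: [-0.2, -0.4, -1.0]
width: 70.1
```

```bash
python3 - <<'E'
from h import *
s=st()
im=optics.read_camera('side'); crop(im,250,170,390,290,5,'pics/s13.png')
im=snap('pics/w13.png')
E
```

```text
t 17.8 p [545.8954  26.5137 208.045 ] x [ 0.3698 -0.9291 -0.0007] z [-0.0019  0.     -1.    ] F [-0.1993 -0.4112 -1.0151] w 70.1
```

View pics/s13.png

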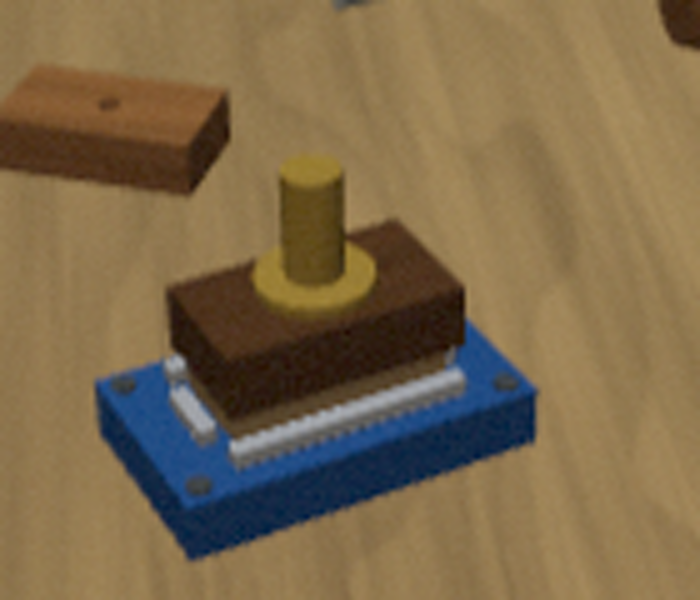

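View pics/w13.png

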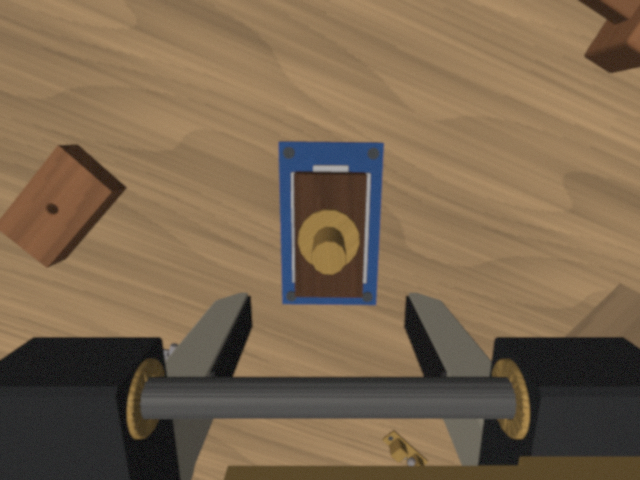

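The pin is upright with its collar at side crop (315,280), flat on the walnut. The wrist view shows the stack square on the jig, with the pin at (329,240). The gripper is clear.

```bash
python3 -c "
from cell import bot
print(bot.hand_in())"
```

```text
the job is handed in; nothing more can be done
None
```

The spacer pack is complete and handed in at about 18 s of the 53 s allowed. `hand_in` gives no verdict, so the result below rests on my own checks.

**What I did**
- I laid the walnut spacer flat on the maple. A close view through the holes at about 2 mm showed them 2 to 3 mm apart lengthwise, so I shifted the walnut 2.4 mm before setting it down.
- I then took the large brass-knobbed pin from the rack and lowered it through both spacers and the jig. It went in freely, and I let go once the collar touched.

**Last checks**
- **Hole alignment:** the spacer holes were about 0.3 mm apart just before release. The walnut's long axis was within about half a degree of the maple's.
- **Seating:** the tool stopped at 84.6 mm, the height worked out for a seated collar. The reading changed by about 7 N at contact.
- **Final pictures:** the side and wrist views show the pin upright, the collar flat on the walnut, the stack square on the jig, and the gripper open and clear above.

**Disagreement:** the first estimate from higher up had put the holes within about 1 mm, against the 2 to 3 mm seen close up. I trusted the close view. No check failed.

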